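Take a microfilm roll off its carrier with tongs and hold it up

TASK

Put the wooden carrier, with the film roll standing in it, level and centred on top of the narrow raised stand and let go of it. Then pick up the wooden spring tongs, close them on the film roll from both sides, lift the roll about 10 cm off the carrier and finish while holding it there, still and clear of everything, in the squeezed tongs. Never touch the film roll itself with the gripper, only with the tongs; leave the carrier on the stand, and do not disturb the carton, the stamp and the loupe.

Things in the scene. Friction and masses are not known exactly. Their poses are not given: they have to be found in the camera images.
- stand: Fixed metal stand: foot 90 x 90 x 8 mm, slim column, and a 44 x 44 mm square flat head whose top is 70 mm above the table. Origin at the centre of its underside; z up.
- stand_top (a point): Centre of the flat top of the stand's head, 70 mm above the table.
- carrier: Loose wooden plank 130 (x) x 56 (y) x 12 mm, 0.18 to 0.29 kg; origin at the centre of its underside. At x = -38 mm a low ring (outer diameter 45, inner 37, top 17 mm above the underside) with the film roll loose in it, on the plank; at x = +25 mm an upright grip tab. Balances within 10 mm of its origin, with or without the roll. Starts with the ring end roughly towards the robot.
- carrier_tab (a point): Point to grip the carrier: at x = +25 mm, 45 mm above its underside, in the upright tab, which is 36 mm long in carrier x, 10 mm thick in y (pinch it across this) and reaches from 12 to 58 mm above the underside.
- roll: Film roll: a grey upright cylinder, 32 mm diameter, 44 mm tall, black end caps, about 45 g, standing in the carrier's ring. Origin at the centre of its underside, z along its axis.
- roll_center (a point): Middle of the film roll, 22 mm above its underside.
- rest: Fixed metal tong rest: base plate 124 (x) x 104 (y) x 6 mm and two upright cross plates, 6 mm thick, 96 mm long in y, at x = -55 and +55 mm, tops 32 mm above the table, on which the tongs lie. The space between the plates is free for fingers. Origin at the centre of its underside.
- tongs: Loose wooden spring tongs, 90 g, 212 mm long, lying level on the rest. This frame: x to the tips, y to the left arm, z up; origin midway between the arms at the place to grip, at underside height. A back block (26 x 50 x 18 mm) ends them at the rear; two straight arms, 6 mm thick, 18 mm tall, run from hinges at x = -100 mm to x = +93 mm. Released, each splays 0.065 rad.
- tongs_grip (a point): Place to grip: midway between the arms, 100 mm ahead of the hinges, mid-height of the arms (41 mm above the table as they lie), marked by a dark 40 mm band on each arm. Close along tongs y over both arms. Outside width here: 57 mm released; at 44 mm the arms are parallel, 32 mm apart, just touching the roll. Squeeze: 4 N to begin, 8 N at 44 mm. They balance here.
- tongs_left: Left arm of the tongs (at +y). Origin on its hinge, at the underside; x along the arm.
- tongs_right: Right arm of the tongs (at -y). Origin on its hinge, at the underside; x along the arm.
- tongs_left_tip (a point): Middle of the inner face of the left arm's 20 mm long black rubber tip, 83 mm ahead of the grip place, mid-height of the arm. Tips are 56 mm apart when released and close 1.8 times as much as the grip place; they spring open again if the squeeze slackens.
- tongs_right_tip (a point): The same on the right arm. The roll's axis should be midway between the two tips. Pressing on the roll takes more squeeze than the springs' 8 N; 25 N at the grip place is ample and safe.
- carton: Bystander: small closed carton, 46 x 46 x 50 mm. Origin at the centre of its underside.
- stamp: Bystander: dark wooden hand stamp, 32 mm diameter, 64 mm tall. Origin at the centre of its underside.
- loupe: Bystander: black standing magnifier, 40 mm diameter, 24 mm tall. Origin at the centre of its underside.
Things that resemble listed ones, but are neither listed nor needed, are in the scene too. Leave any green or red look-alike of the rest alone.

How it is judged:
On the way, in this order (a step that is already met when the one before it is completed fails the run):
1. the carrier stands level and centred on the stand, released, the roll upright in its ring (contact force between carrier and stand above 0.8 N and horizontal distance between carrier and stand_top below 0.018 m and height (world z) of carrier between 0.066 and 0.075 m and angle between carrier's own z axis and vertical below 0.06 rad and contact force between the fingers and carrier below 0.05 N and linear speed of carrier below 0.02 m/s and contact force between carrier and roll above 0.1 N and angle between roll's own z axis and vertical below 0.1 rad), for 0.2 s.
2. the tongs, held in the gripper, are closed on the roll from both sides (contact force between the fingers and tongs above 1 N and contact force between each of tongs_left, tongs_right and roll above 0.4 N), for 0.1 s.
At the end, for the whole second after the job is handed in: Gripper squeezes both tong arms (>1 N each), both press the roll (>0.4 N), roll still, underside 60 mm or more above the plank; roll and tongs touch nothing else; carrier level (0.06 rad) on the stand, centre within 22 mm of the top's centre (18 mm when released) (contact force between each of tongs_left, tongs_right and roll above 0.4 N and contact force between the fingers and tongs_left above 1 N and contact force between the fingers and tongs_right above 1 N and z of roll in the frame of carrier above 0.072 m and contact force between each of roll, tongs and carrier below 0.05 N and contact force between each of roll, tongs and stand below 0.05 N and contact force between the fingers and roll below 0.05 N and contact force between tongs and rest below 0.05 N and height (world z) of tongs above 0.12 m and linear speed of roll below 0.03 m/s and contact force between carrier and stand above 0.8 N and horizontal distance between carrier and stand_top below 0.022 m and height (world z) of carrier between 0.066 and 0.075 m and angle between carrier's own z axis and vertical below 0.06 rad); the arm keeps its last pose, push and grip.
It fails at once if the gripper or arm touched the film roll (contact force between any of the fingers, the arm and roll above 0.3 N).
It fails at once if a bystander was disturbed (moved over 20 mm) (distance of any of carton, stamp, loupe from where it was at the start of the episode above 0.02 m).
It also fails if it takes over 61 s, if anything falls off the work surface, if the arm or the gripper's body presses on something with over 40 N, if the wrist force passes 120 N, or if a joint passes its speed limit or range.

ROBOT

A 6-joint arm with a two-finger parallel gripper is mounted at the origin on the work surface. World frame = base frame: x ahead of the robot, y to its left, z up, the work surface at z = 0. Lengths are in m, angles in rad, forces in N, time in s.
With the tool pointing down it reaches from about 0.3 to 0.775 m from the base axis. Payload 14.6 kg.
Tool frame: the origin (TCP) lies at the very end of the fingers, on their centre line; the grasp point (between the pads) lies 19 mm behind it; x points along the fingers, y is the direction in which the jaws open and shut, and the axes are right-handed (so a half turn about x gives the same grasp; the last joint's range is limited). The gripper opens to 94 mm and grips with 3 to 60 N. Pads are 16 mm wide; open, the fingers measure 119 mm over their backs; the gripper's body (75 mm by 177 mm) begins 78 mm behind the grasp point.
Start: joints at [-1.194, 0.3, 1.521, -0, 1.321, -0.067], TCP at [0.236, -0.497, 0.205] pointing down, gripper open.
Joint ranges: [-3.03, 3.03], [-0.79, 2.21], [0.23, 2.52], [-1.04, 4.18], [0, 3.07], [-2.55, 2.55]. Speed limits (rad/s): [2.22, 2.22, 2.57, 3.14, 3.14, 3.14].

INTERFACE

Orientations are given as [roll, pitch, yaw] about the fixed x, y, z axes, in that order (R = Rz(yaw) Ry(pitch) Rx(roll)).
In Python, from station import ctrl, viewer, hand_in gives the robot as it stands. The module is installed in compiled form; this text tells all that it offers.
- The arm moves only by the tool play_rows, never from a script. Its argument "deltas" is a list that holds one entry, the list of rows, each a list of 7 numbers: the shift along the tool's x, y, z in mm, then the turn, a rotation vector about the tool's x, y, z in rad, then the finger opening in mm, from 0 to 94. In form: [[[dx, dy, dz, ax, ay, az, gripper], ...]]. A call has 1 to 10 rows; each row shifts and turns the commanded pose from where the row before left it, along the tool's axes as they then stand; what a row does not reach is not made up. A row lasts 1/10 s, in which the tool goes at most 50 mm and 8.59 degrees, less where a joint would pass 70% of its speed; a pose out of reach is approached as far as the arm can. A call with a gripper value outside its range is refused whole. The fingers move at their own pace and stop on an object; "grip_force" is the grip in N (left out, the last holds). Time passes only in rows, so rows that do not move let the fingers close. It gives the time, the measured TCP pose, the force and the opening at its end, in the units of the state.
- ctrl.get_obs(): the state, without advancing time (a new reading comes with each control period).
- viewer.camera(name): name is "side" or "top"; returns a dict with "img" (384x512x3 uint8, red, green, blue), "fx", "fy", "cx", "cy" (pixels), "distortion" ([k1, k2, p1, p2, k3] as OpenCV has them; the pictures are not rectified), "rvec" (rotation vector, rad) and "tvec" (3), from world to camera coordinates, as OpenCV has them. Camera axes: x right, y down, z forward; pixel columns grow to the right and rows downward; lengths in m; the calibration is good to about 2 mm. A picture is of the moment at which its call begins. There is no depth.
- hand_in(): hands the job in, once; it reports no verdict.
The state is a dict: "time_s": time; "qpos": joint angles; "joint_vel": joint speeds; "tau": joint torques, N m; "ee_pos": TCP position; "eef_rot": TCP orientation; "force": force on the tool from outside, world axes, zero at the start; "moment": the same for the moment, N m; "grip_width": finger opening in m.
Only numpy, scipy, OpenCV 4.12 (cv2) and the standard library are available. Lean on these libraries where they do the work, as an engineer would, in place of code of your own. Each camera call takes 0.05 s, during which the arm holds its last target.

## Working session

There is one attempt and no reset: what is moved stays moved. The work goes in short steps, Python scripts to look and compute and a tool call to move; the robot and the scene stay as the last step left them, time stands still between calls to the robot, and variables do not carry over. Pictures are saved under pics/ and viewed, and the job is handed in when it is done.

Besides the shell and the picture viewer there is one more tool, called after "Emit:" as name(argument=value, ...) on one line, values as JSON. play_rows: Moves the arm, as the interface text tells. Its arguments: {"type":"object","properties":{"deltas":{"type":"array","items":{"type":"array","items":{"type":"array","items":{"type":"number"}}}},"grip_force":{"type":"number"}},"required":["deltas"]}

```bash
mkdir -p pics; cat > h.py <<'E'
import numpy as np, cv2
from station import ctrl, viewer
from scipy.spatial.transform import Rotation as Ro
def grab(n,tag):
    c=viewer.camera(n); cv2.imwrite(f'pics/{tag}.png',c['img'][:,:,::-1]); np.save(f'pics/{tag}.npy',c,allow_pickle=True); return c
def load(tag): return np.load(f'pics/{tag}.npy',allow_pickle=True).item()
def K(c): return np.array([[c['fx'],0,c['cx']],[0,c['fy'],c['cy']],[0,0,1.]])
def ray(c,uv):
    p=cv2.undistortPoints(np.array(uv,float).reshape(-1,1,2),K(c),np.array(c['distortion'],float)).reshape(-1,2)
    R=cv2.Rodrigues(np.array(c['rvec'],float))[0]; t=np.array(c['tvec'],float).ravel()
    d=np.c_[p,np.ones(len(p))]@R
    return -R.T@t,d
def plane(c,uv,z):
    o,d=ray(c,uv); s=(z-o[2])/d[:,2]; return o+d*s[:,None]
def proj(c,P): return cv2.projectPoints(np.array(P,float).reshape(-1,1,3),np.array(c['rvec'],float),np.array(c['tvec'],float),K(c),np.array(c['distortion'],float))[0].reshape(-1,2)
E
python3 - <<'E'
from h import *
for n in('top','side'):
    c=grab(n,n+'0'); print(n,ray(c,[[256,192]]))
print(ctrl.get_obs())
E
```

```text
top (array([0.22439689, 0.0122841 , 1.44181343]), array([[ 0.20303831,  0.01851623, -0.97907445]]))
side (array([ 0.23620114, -0.79604151,  0.66451713]), array([[ 0.2422373 ,  0.78143905, -0.57513104]]))
{'time_s': 0.1, 'qpos': array([-1.19358176e+00,  3.00430497e-01,  1.52151908e+00, -1.03973500e-05,
        1.32070126e+00, -6.65912857e-02]), 'joint_vel': array([ 0.00207561, -0.00333209, -0.00218241,  0.00033814,  0.00208739,
        0.00096708]), 'tau': array([ 1.24575065e-03, -5.32644618e+01, -3.53283978e+01,  7.10185105e-02,
        2.34759471e-02, -6.68941084e-05]), 'ee_pos': array([ 0.23607059, -0.49649781,  0.20493483]), 'eef_rot': array([-1.62787053,  1.56973809,  1.95753056]), 'force': array([-0.32714325, -0.43905893,  0.47494739]), 'moment': array([-0.03958798, -0.00347317,  0.02169276]), 'grip_width': 0.0942847473987246}
```

View pics/top0.png

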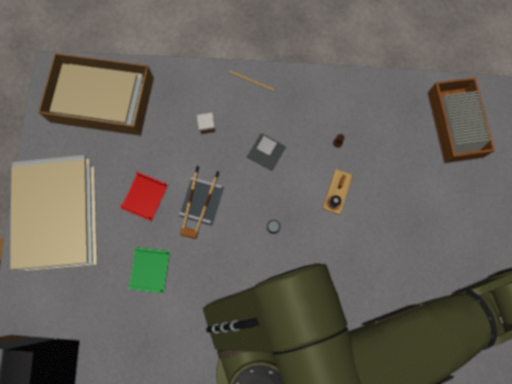

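View pics/side0.png

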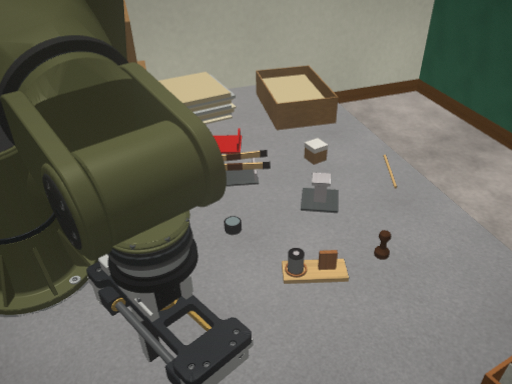

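Top view: carton (206,122), stand (267,150), stamp (339,140), carrier (338,191) with its ring end nearest the robot, loupe (273,227), and tongs on the grey rest (202,203). I'll enlarge the crops.

```bash
python3 - <<'E'
from h import *
t=load('top0')['img'][:,:,::-1]; s=load('side0')['img'][:,:,::-1]
cv2.imwrite('pics/t_a.png',cv2.resize(t[155:245,170:230],None,fx=6.5,fy=6.5,interpolation=cv2.INTER_CUBIC))
cv2.imwrite('pics/t_b.png',cv2.resize(t[125:225,240:360],None,fx=6,fy=6,interpolation=cv2.INTER_CUBIC))
cv2.imwrite('pics/s_a.png',cv2.resize(s[120:290,215:375],None,fx=3.5,fy=3.5,interpolation=cv2.INTER_CUBIC))
c=load('top0'); print(c['fx'],plane(c,[[267,146],[338,191],[200,203],[273,227],[339,140],[206,122]],0.03))
E
```

```text
483.8621397160151 [[ 0.66184496  0.01376155  0.03      ]
 [ 0.5338857  -0.20551242  0.03      ]
 [ 0.47458532  0.20305368  0.03      ]
 [ 0.41515744 -0.01686831  0.03      ]
 [ 0.69364038 -0.20531045  0.03      ]
 [ 0.72857624  0.20554361  0.03      ]]
```

View pics/t_a.png

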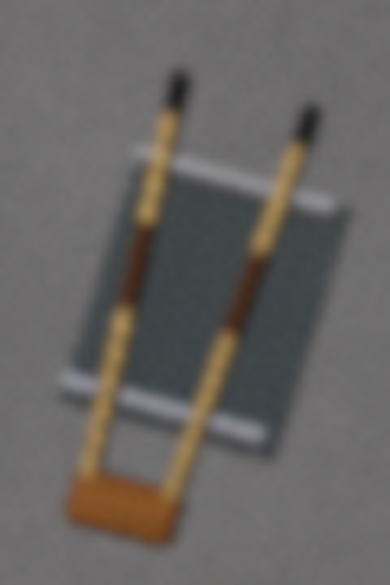

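View pics/t_b.png

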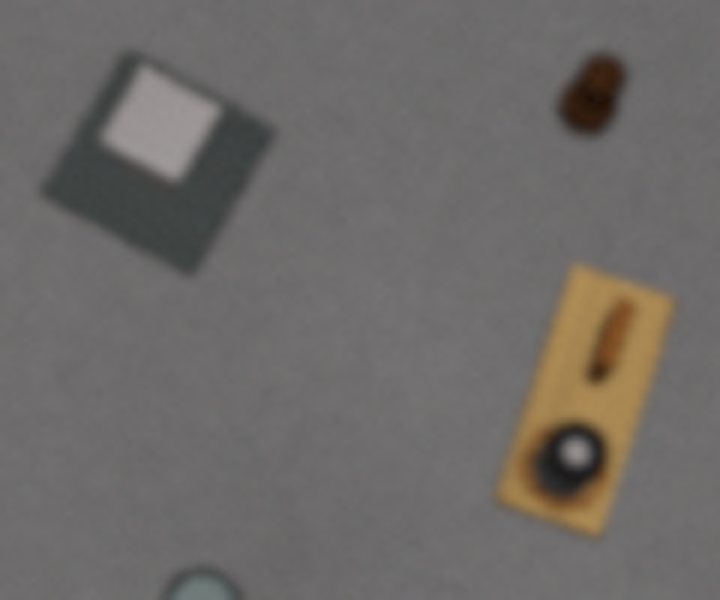

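View pics/s_a.png

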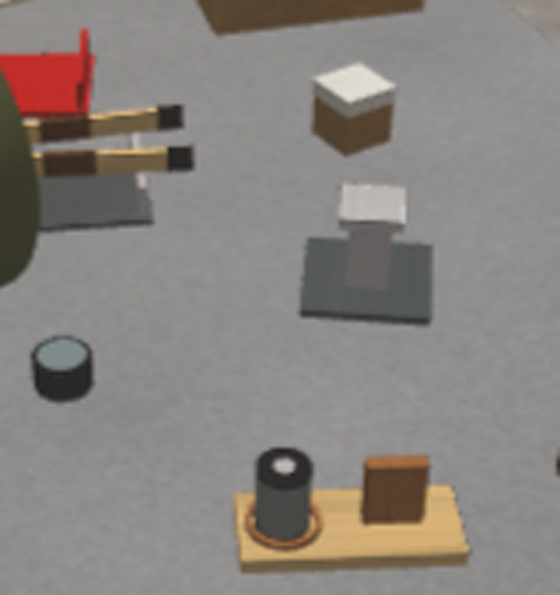

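```bash
python3 - <<'E'
from h import *
def mets(c,mask,z,roi):
    m=np.zeros_like(mask); x0,y0,x1,y1=roi; m[y0:y1,x0:x1]=mask[y0:y1,x0:x1]
    cs,_=cv2.findContours(m.astype(np.uint8),cv2.RETR_EXTERNAL,cv2.CHAIN_APPROX_NONE)
    return [(cv2.contourArea(k),plane(c,k.reshape(-1,2),z)) for k in sorted(cs,key=cv2.contourArea,reverse=True) if cv2.contourArea(k)>8]
def rect(P):
    r=cv2.minAreaRect((P[:,:2]*1000).astype(np.float32)); return np.round(r[0],1),np.round(r[1],1),round(r[2],1)
for n,rois in (('top',dict(car=(315,160,360,220),stand=(245,130,290,172),tong=(175,160,230,245))),('side',dict(car=(275,225,355,290),stand=(295,165,345,215)))):
    c=load(n+'0'); h=cv2.cvtColor(c['img'],cv2.COLOR_RGB2HSV); H,S,V=[h[...,i].astype(int) for i in range(3)]
    print(n)
    woody=(S>110)&(H>12)&(H<28)&(V>120)
    for a,P in mets(c,woody|((S>60)&(V>60)) ,0.012,rois['car'])[:1]: print('car',a,rect(P))
    st=(S<40)&(V>135)
    for a,P in mets(c,st,0.070,rois['stand'])[:1]: print('head',a,rect(P))
    ft=(V<90)|st
    for a,P in mets(c,V<85,0.008,rois['stand'])[:1]: print('foot',a,rect(P))
    if n=='top':
        dark=(H<14)&(S>80)&(V<100)
        for a,P in mets(c,(S>70),0.05,rois['tong']): print('wood',a,rect(P))
        for a,P in mets(c,dark,0.05,rois['tong']): print('band',a,rect(P))
        for a,P in mets(c,V<40,0.05,rois['tong']): print('tip',a,rect(P))
        for a,P in mets(c,(S>150)&(V>100)&(H<14),0.05,rois['tong']): print('block',a,rect(P))
E
```

```text
top
car 758.5 (array([ 537.2, -206.2]), array([ 57.5, 132.2]), 73.5)
head 155.0 (array([651.5,  15.9]), array([39.5, 40.8]), 63.0)
foot 482.0 (array([651. ,  16.3]), array([90.1, 90.1]), 63.8)
wood 375.0 (array([465.3, 209.1]), array([ 67.3, 194.5]), 78.8)
band 14.0 (array([481., 180.]), array([ 6.6, 33.9]), 72.9)
band 14.0 (array([491.8, 230.1]), array([ 6.5, 32.6]), 81.0)
side
car 1342.5 (array([ 539.9, -197.3]), array([ 91. , 130.1]), 73.5)
head 2401.0 (array([634.6, -23.1]), array([203.9, 121.8]), 67.9)
foot 48.5 (array([631.2, -25.7]), array([ 9. , 85.7]), 63.5)
```

```bash
cat >> h.py <<'E'
def tri(c1,u1,c2,u2):
    o1,d1=ray(c1,[u1]);o2,d2=ray(c2,[u2]);d1=d1[0]/np.linalg.norm(d1);d2=d2[0]/np.linalg.norm(d2)
    s=np.linalg.lstsq(np.c_[d1,-d2],o2-o1,rcond=None)[0]; a=o1+s[0]*d1;b=o2+s[1]*d2
    return (a+b)/2,np.linalg.norm(a-b)
def Rt(): return Ro.from_euler('xyz',ctrl.get_obs()['eef_rot']).as_matrix()
def goal(p,yaw):
    """rows' total in tool axes: p=tcp world m; yaw deg = jaw-normal (carrier/tongs x) direction; tool x down"""
    o=ctrl.get_obs(); R=Rt()
    best=None
    for k in (0,180):
        a=np.deg2rad(yaw+k); y=np.array([-np.sin(a),np.cos(a),0]); x=np.array([0,0,-1.]); G=np.c_[x,y,np.cross(x,y)]
        rv=Ro.from_matrix(R.T@G).as_rotvec()
        if best is None or np.linalg.norm(rv)<np.linalg.norm(best): best=rv
    print('tcp',np.round(o['ee_pos'],4),'dtool_mm',np.round(R.T@(np.array(p)-o['ee_pos'])*1000,1),'rotvec',np.round(best,4),'world',np.round((np.array(p)-o['ee_pos'])*1000,1))
E
python3 - <<'E'
from h import *
t=load('top0');s=load('side0')
T=lambda u:(u[0]/6+240-.4,u[1]/6+125-.4); A=lambda u:(u[0]/6.5+170-.4,u[1]/6.5+155-.4); Sd=lambda u:(u[0]/3.5+215-.35,u[1]/3.5+120-.35)
print('rolltop',tri(t,T((575,453)),s,Sd((284,466))), plane(t,[T((575,453))],.056),plane(s,[Sd((284,466))],.056))
print('tabtop', plane(t,[T((628,300)),T((600,372))],.058), plane(s,[Sd((364,462)),Sd((429,460))],.058))
print('plank corners s',plane(s,[Sd((237,493)),Sd((462,487)),Sd((468,553)),Sd((241,558))],.012))
print('plank corners t',plane(t,[T((576,264)),T((675,298)),T((602,536)),T((498,500))],.012))
print('head t',plane(t,[T((143,62)),T((222,105)),T((182,184)),T((100,137))],.07).mean(0))
print('head s',plane(s,[Sd((343,184)),Sd((405,186)),Sd((406,225)),Sd((339,221))],.07).mean(0))
print('bands',plane(t,[A((138,265)),A((247,292))],.05))
print('tips end',plane(t,[A((180,70)),A((314,104))],.05))
print('tip rear',plane(t,[A((172,110)),A((299,142))],.05))
print('block',plane(t,[A((125,510))],.05))
print('side tips',plane(s,[Sd((183,106)),Sd((193,150))],.05))
print(Rt())
goal([.5612,-.2133,.15],-16.5)
E
```

```text
rolltop (array([ 0.50081652, -0.19454728,  0.05682223]), np.float64(0.0007840982505698539)) [[ 0.50058876 -0.19457929  0.056     ]] [[ 0.50158716 -0.19372591  0.056     ]]
tabtop [[ 0.57827958 -0.21869345  0.058     ]
 [ 0.54121427 -0.20561755  0.058     ]] [[ 0.54423498 -0.20764053  0.058     ]
 [ 0.57923266 -0.21828695  0.058     ]]
plank corners s [[ 0.4857831  -0.16249926  0.012     ]
 [ 0.61306477 -0.20207967  0.012     ]
 [ 0.59136873 -0.25113337  0.012     ]
 [ 0.46924668 -0.21228486  0.012     ]]
plank corners t [[ 0.60743082 -0.19944577  0.012     ]
 [ 0.59245623 -0.2503544   0.012     ]
 [ 0.46789172 -0.21567012  0.012     ]
 [ 0.48327714 -0.16309347  0.012     ]]
head t [0.65275592 0.01520415 0.07      ]
head s [0.65190647 0.01459125 0.07      ]
bands [[0.49223372 0.22915025 0.05      ]
 [0.48262251 0.17891747 0.05      ]]
tips end [[0.58408497 0.21773582 0.05      ]
 [0.57146684 0.15519685 0.05      ]]
tip rear [[0.56505663 0.219811   0.05      ]
 [0.55328777 0.16069679 0.05      ]]
block [[0.38112527 0.22554285 0.05      ]]
side tips [[0.58528475 0.21877226 0.05      ]
 [0.57061876 0.15406243 0.05      ]]
[[-3.99129638e-04  4.29381844e-01 -9.03122956e-01]
 [ 9.80078672e-04 -9.03122426e-01 -4.29382025e-01]
 [-9.99999440e-01 -1.05651064e-03 -6.03650603e-05]]
tcp [ 0.2361 -0.4965  0.2049] dtool_mm [  55.1 -116.1 -415.2] rotvec [7.318e-01 3.000e-04 1.000e-03] world [325.1 283.2 -54.9]
```

Both views agree (roll top triangulates to z=0.057; tab top within 2 mm):

- Carrier: (0.537, -0.206), yaw -16.5°.
- Tab: (0.561, -0.213).
- Stand top: (0.652, 0.0155).
- Tongs grip: (0.487, 0.204), yaw about -11°.

Next I move over the tab.

Emit:
play_rows(deltas=[[[0,-11.6,-41.5,0,0,0,94],[0,-11.6,-41.5,0,0,0,94],[0,-11.6,-41.5,0,0,0,94],[0,-11.6,-41.5,0,0,0,94],[0,-11.6,-41.5,0,0,0,94],[0,-11.6,-41.5,0,0,0,94],[0,-11.6,-41.5,0,0,0,94],[0,-11.6,-41.5,0,0,0,94],[0,-11.6,-41.5,0,0,0,94],[0,-11.6,-41.5,0,0,0,94]]], grip_force=50)

```text
time_s: 1.1
ee_pos: [0.5622, -0.2123, 0.2052]
eef_rot: [-0.82, 1.57, 2.766]
force: [0.2, -0.5, 0.4]
grip_width: 0.0941
```

Emit:
play_rows(deltas=[[[11,0,0,0.12,0,0,94],[11,0,0,0.12,0,0,94],[11,0,0,0.12,0,0,94],[11,0,0,0.12,0,0,94],[11,0,0,0.12,0,0,94],[0,0,0,0.13,0,0,94],[0,0,0,0,0,0,60],[0,0,0,0,0,0,60],[0,0,0,0,0,0,60]]])

```text
time_s: 2.0
ee_pos: [0.5612, -0.2138, 0.1506]
eef_rot: [2.921, 1.571, -0.504]
force: [0.5, -0.3, -0.1]
grip_width: 0.0734
```

```bash
python3 - <<'E'
from h import *
goal([.561,-.213,.026],-16.5)
grab('side','s1');grab('top','t1')
E
```

```text
tcp [ 0.5612 -0.2138  0.1506] dtool_mm [124.6  -0.7   0.4] rotvec [ 0.0047 -0.0002 -0.    ] world [  -0.2    0.8 -124.6]
```

View pics/s1.png

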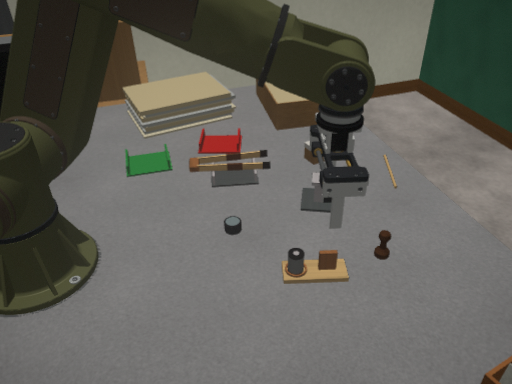

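The side view shows the gripper at (340,190), directly above the tab (328,260), jaws across it. I descend and grip.

Emit:
play_rows(deltas=[[[30,-0.7,0,0.005,0,0,50],[30,0,0,0,0,0,50],[30,0,0,0,0,0,50],[20,0,0,0,0,0,50],[14,0,0,0,0,0,50],[0,0,0,0,0,0,50],[0,0,0,0,0,0,20],[0,0,0,0,0,0,0],[0,0,0,0,0,0,0],[0,0,0,0,0,0,0]]])

```text
time_s: 3.1
ee_pos: [0.5616, -0.2132, 0.0272]
eef_rot: [3.029, 1.57, -0.404]
force: [-0.3, -0.0, 0.2]
grip_width: 0.0213
```

Emit:
play_rows(deltas=[[[0,0,0,0,0,0,0],[0,0,0,0,0,0,0],[0,0,0,0,0,0,0],[0,0,0,0,0,0,0],[0,0,0,0,0,0,0]]])

```text
time_s: 3.6
ee_pos: [0.5615, -0.2132, 0.0267]
eef_rot: [2.984, 1.57, -0.449]
force: [-1.9, 0.7, 4.3]
grip_width: 0.0094
```

Emit:
play_rows(deltas=[[[-3,0,0,0,0,0,0],[-6,0,0,0,0,0,0],[-12,0,0,0,0,0,0],[-18,0,0,0,0,0,0],[-20,0,0,0,0,0,0],[-20,0,0,0,0,0,0],[-20,0,0,0,0,0,0],[-12,0,0,0,0,0,0],[0,0,0,0,0,0,0],[0,0,0,0,0,0,0]]])

```text
time_s: 4.6
ee_pos: [0.5611, -0.213, 0.137]
eef_rot: [-0.192, 1.57, 2.658]
force: [0.0, 0.7, -2.6]
grip_width: 0.0097
```

```bash
python3 - <<'E'
from h import *
a=np.deg2rad(-16.5)
# carrier origin to stand
goal([.652+.025*np.cos(a),.0155+.025*np.sin(a),.137],-16.5)
o=ctrl.get_obs();print(o['force'],o['moment'],o['grip_width'])
s=grab('side','s2')['img'][:,:,::-1]
cv2.imwrite('pics/s2z.png',cv2.resize(s[130:290,250:400],None,fx=3.7,fy=3.7,interpolation=cv2.INTER_CUBIC))
E
```

```text
tcp [ 0.5611 -0.213   0.137 ] dtool_mm [  -0.  -245.   -46.5] rotvec [-0.0032  0.0006  0.0001] world [114.9 221.4   0. ]
[ 0.01124152  0.72712363 -2.60931766] [ 0.02357021 -0.02175464  0.03611722] 0.009721814907592517
```

View pics/s2z.png

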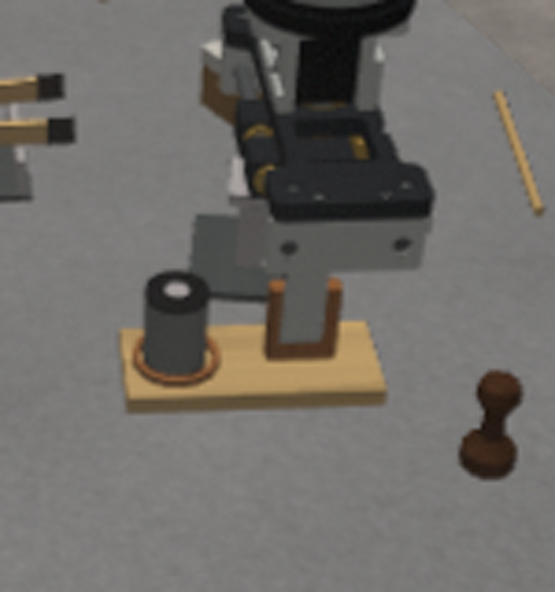

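The carrier is held level (plank bottom edge from (128,408) to (385,402) in the crop) and the roll is upright. I carry it over the stand.

Emit:
play_rows(deltas=[[[0,-6,-1.5,0,0,0,0],[0,-16,-3,0,0,0,0],[0,-24,-4,0,0,0,0],[0,-28,-5,0,0,0,0],[0,-28,-6,0,0,0,0],[0,-28,-6,0,0,0,0],[0,-28,-6,0,0,0,0],[0,-28,-5,0,0,0,0],[0,-24,-4,0,0,0,0],[0,-16,-3,0,0,0,0]]])

```text
time_s: 5.65
ee_pos: [0.6683, -0.0062, 0.1368]
eef_rot: [-0.1, 1.57, 2.752]
force: [0.7, -0.1, -3.2]
grip_width: 0.01
```

Emit:
play_rows(deltas=[[[0,-12,-2,0,0,0,0],[0,-7,-1,0,0,0,0],[0,0,0,0,0,0,0],[0,0,0,0,0,0,0],[0,0,0,0,0,0,0]]])

```text
time_s: 6.15
ee_pos: [0.676, 0.0074, 0.1376]
eef_rot: [1.795, 1.571, -1.639]
force: [1.0, 0.5, -3.0]
grip_width: 0.0094
```

```bash
python3 - <<'E'
from h import *
a=np.deg2rad(-16.5)
goal([.652+.025*np.cos(a),.0155+.025*np.sin(a),.0967],-16.5)
s=grab('side','s3')['img'][:,:,::-1];t=grab('top','t3')['img'][:,:,::-1]
cv2.imwrite('pics/s3z.png',cv2.resize(s[90:230,250:390],None,fx=4,fy=4,interpolation=cv2.INTER_CUBIC))
cv2.imwrite('pics/t3z.png',cv2.resize(t[100:200,220:320],None,fx=5,fy=5,interpolation=cv2.INTER_CUBIC))
E
```

```text
tcp [0.676  0.0074 0.1376] dtool_mm [40.9 -0.9  0.4] rotvec [-0.0042 -0.     -0.0001] world [ -0.1   1.  -40.9]
```

View pics/s3z.png

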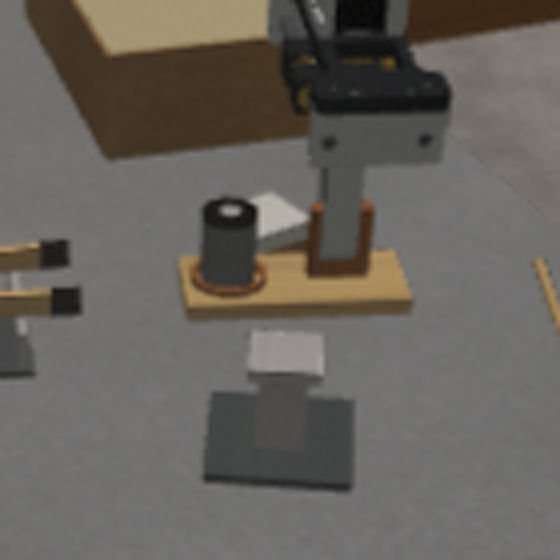

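View pics/t3z.png

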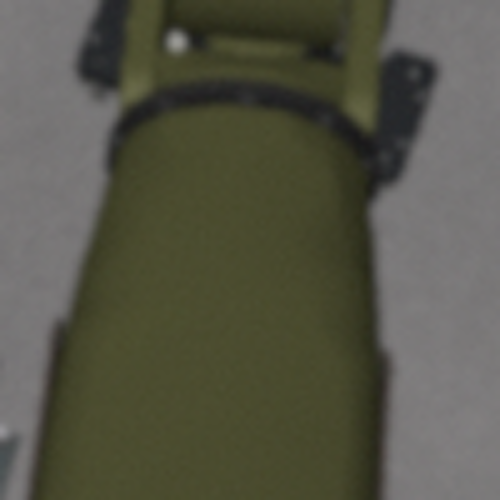

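```bash
python3 - <<'E'
from h import *
s=load('s3'); q=[(180,257),(403,250),(411,297),(188,307)]
P=plane(s,[(u/4+250-.4,v/4+90-.4) for u,v in q],.123); print(P,P.mean(0))
P=plane(s,[(u/4+250-.4,v/4+90-.4) for u,v in [(248,331),(326,333),(326,377),(247,374)]],.07); print('head',P.mean(0))
rt=plane(s,[(230/4+250-.4,211/4+90-.4)],.111+.056);print('roll',rt, 'pred carrier',rt+.038*np.array([np.cos(-.288),np.sin(-.288),0]))
E
```

```text
[[ 0.59923526  0.0580221   0.123     ]
 [ 0.72622889  0.02003322  0.123     ]
 [ 0.70549235 -0.02898597  0.123     ]
 [ 0.58242039  0.00455712  0.123     ]] [0.65334423 0.01340662 0.123     ]
head [0.65170632 0.0141927  0.07      ]
roll [[0.61565666 0.02659232 0.167     ]] pred carrier [[0.65209159 0.01579898 0.167     ]]
```

The plank centre measures within 2 mm of the head centre, so I lower it, the last part slowly.

Emit:
play_rows(deltas=[[[5,-0.7,0,0,0,0,0],[9,0,0,0,0,0,0],[9,0,0,0,0,0,0],[7,0,0,0,0,0,0],[4,0,0,0,0,0,0],[2,0,0,0,0,0,0],[1,0,0,0,0,0,0],[1,0,0,0,0,0,0],[1,0,0,0,0,0,0],[0,0,0,0,0,0,0]]])

```text
time_s: 7.25
ee_pos: [0.6764, 0.0089, 0.0985]
eef_rot: [-2.567, 1.571, 0.283]
force: [-0.1, -0.5, -3.5]
grip_width: 0.0093
```

Emit:
play_rows(deltas=[[[0.7,0,0,0,0,0,0],[0,0,0,0,0,0,0]]])

```text
time_s: 7.45
ee_pos: [0.6764, 0.0089, 0.0977]
eef_rot: [-2.502, 1.571, 0.348]
force: [0.2, -0.5, -3.8]
grip_width: 0.0097
```

Emit:
play_rows(deltas=[[[0.7,0,0,0,0,0,0],[0,0,0,0,0,0,0]]])

```text
time_s: 7.65
ee_pos: [0.6764, 0.0089, 0.0969]
eef_rot: [0.373, 1.571, -3.06]
force: [-0.7, -0.7, -2.4]
grip_width: 0.0095
```

Emit:
play_rows(deltas=[[[0.7,0,0,0,0,0,0],[0,0,0,0,0,0,0]]])

```text
time_s: 7.85
ee_pos: [0.6765, 0.0089, 0.0967]
eef_rot: [-2.864, 1.57, -0.013]
force: [-1.2, 0.7, 1.1]
grip_width: 0.0099
```

Contact is felt: the force goes from -3.5 to +1.1 N. I release.

Emit:
play_rows(deltas=[[[0,0,0,0,0,0,14],[0,0,0,0,0,0,20],[0,0,0,0,0,0,30],[0,0,0,0,0,0,40],[0,0,0,0,0,0,40],[0,0,0,0,0,0,40],[0,0,0,0,0,0,40],[0,0,0,0,0,0,40]]])

```text
time_s: 8.65
ee_pos: [0.6764, 0.0089, 0.0963]
eef_rot: [-2.627, 1.571, 0.223]
force: [-0.9, -0.2, -0.4]
grip_width: 0.0401
```

```bash
python3 - <<'E'
from h import *
o=ctrl.get_obs();print(o['force'],o['grip_width'])
s=grab('side','s4')['img'][:,:,::-1]
cv2.imwrite('pics/s4z.png',cv2.resize(s[90:230,250:390],None,fx=4,fy=4,interpolation=cv2.INTER_CUBIC))
E
```

```text
[-0.87748979 -0.24804271 -0.39718857] 0.04005345805651542
```

View pics/s4z.png

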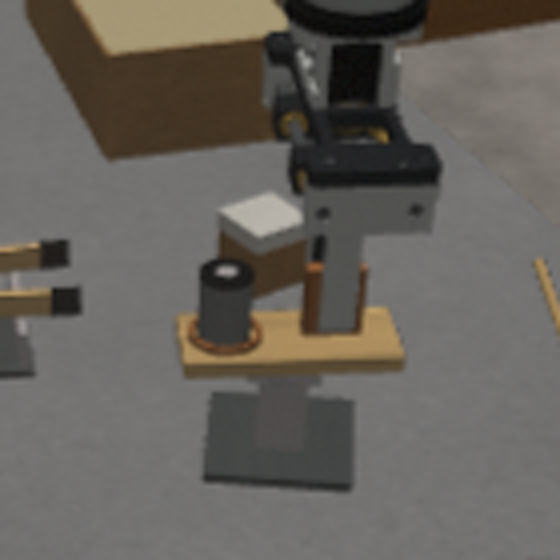

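The carrier rests level on the stand (plank lower edge (185,376)-(402,368) in the crop), roll upright. I retreat upward.

Emit:
play_rows(deltas=[[[-6,0,0,0,0,0,40],[-14,0,0,0,0,0,40],[-20,0,0,0,0,0,40],[-24,0,0,0,0,0,60],[-24,0,0,0,0,0,94],[-20,0,0,0,0,0,94],[-6,0,0,0,0,0,94],[0,0,0,0,0,0,94],[0,0,0,0,0,0,94]]])

```text
time_s: 9.6
ee_pos: [0.6761, 0.0089, 0.2095]
eef_rot: [0.282, 1.57, 3.132]
force: [-0.8, 0.0, 0.0]
grip_width: 0.085
```

```bash
python3 - <<'E'
from h import *
goal([.4874,.2042,.12],-11.2)
E
```

```text
tcp [0.6761 0.0089 0.2095] dtool_mm [  89.7 -132.9  236.7] rotvec [-0.0957  0.0012 -0.0003] world [-188.7  195.3  -89.5]
```

Emit:
play_rows(deltas=[[[0,-8,14,0,0,0,94],[0,-14,25,0,0,0,94],[0,-18,32,0,0,0,94],[0,-18,32,0,0,0,94],[0,-18,32,0,0,0,94],[0,-18,32,0,0,0,94],[0,-16,28,0,0,0,94],[0,-14,25,0,0,0,94],[0,-9,16.5,0,0,0,94],[0,0,0,0,0,0,94]]])

```text
time_s: 10.6
ee_pos: [0.4866, 0.2054, 0.2096]
eef_rot: [0.456, 1.569, -2.975]
force: [0.3, -0.9, 0.0]
grip_width: 0.0938
```

Emit:
play_rows(deltas=[[[30,0,0,-0.09,0,0,94],[30,0,0,0,0,0,94],[29,0,0,0,0,0,94],[0,0,0,0,0,0,94],[0,0,0,0,0,0,94]]])

```text
time_s: 11.1
ee_pos: [0.4884, 0.2038, 0.1216]
eef_rot: [0.604, 1.57, -2.739]
force: [0.5, 0.2, 1.5]
grip_width: 0.0941
```

```bash
python3 - <<'E'
from h import *
goal([.4874,.2042,.022],-11.2)
s=grab('side','s5')['img'][:,:,::-1];t=grab('top','t5')['img'][:,:,::-1]
cv2.imwrite('pics/s5z.png',cv2.resize(s[50:250,150:400],None,fx=3,fy=3,interpolation=cv2.INTER_CUBIC))
cv2.imwrite('pics/t5z.png',cv2.resize(t[100:250,160:310],None,fx=4,fy=4,interpolation=cv2.INTER_CUBIC))
E
```

```text
tcp [0.4884 0.2038 0.1216] dtool_mm [99.6 -0.2  1. ] rotvec [-0.0063  0.0007 -0.0005] world [ -1.    0.4 -99.6]
```

View pics/s5z.png

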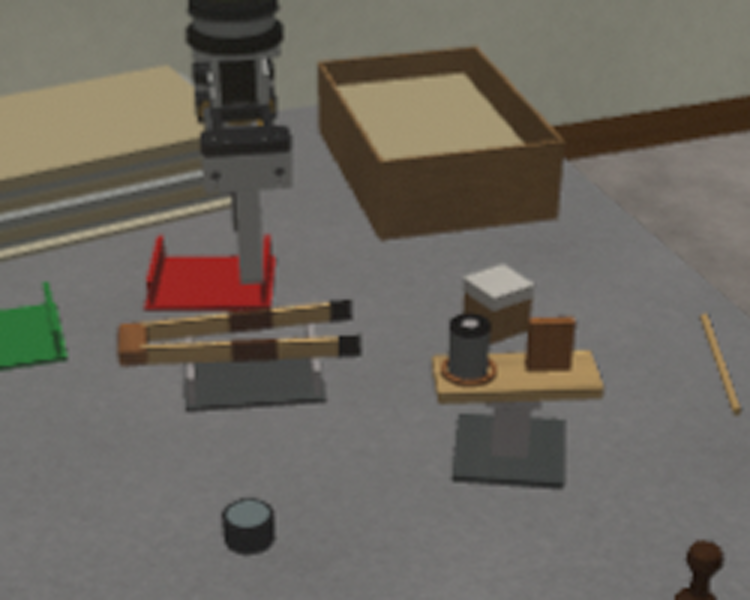

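View pics/t5z.png

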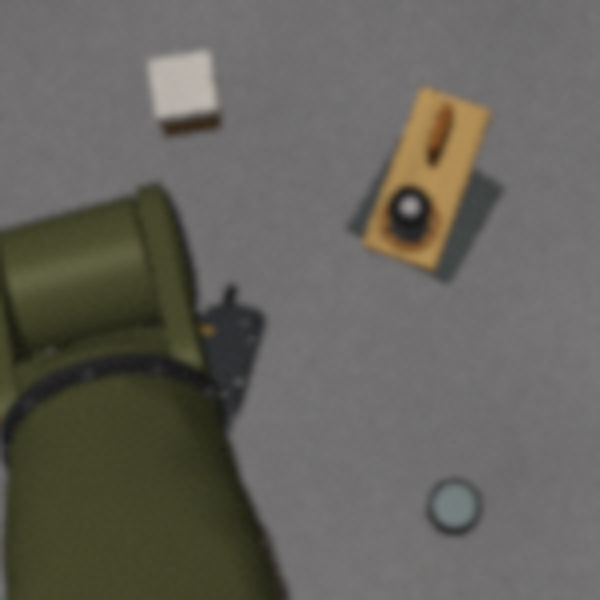

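```bash
python3 - <<'E'
from h import *
t=load('t5');s=load('s5')
T=(410/4+160-.4,207/4+100-.4);S=(469/3+150-.4,325/3+50-.4)
print(tri(t,T,s,S),plane(t,[T],.126),plane(s,[S],.126))
print('plank',plane(t,[(u/4+160-.4,v/4+100-.4) for u,v in [(424,87),(492,109),(436,270),(362,243)]],.082).mean(0),plane(t,[(u/4+160-.4,v/4+100-.4) for u,v in [(424,87),(492,109),(436,270),(362,243)]],.082))
P=load('top0'); print('red',plane(P,[(167,181),(156,219)],.03))
E
```

```text
(array([0.61513869, 0.0267651 , 0.12611917]), np.float64(0.00071616898148501)) [[0.61553596 0.02667848 0.126     ]] [[0.61482089 0.02688655 0.126     ]]
plank [0.65270965 0.01470539 0.082     ] [[ 0.72180275  0.02185778  0.082     ]
 [ 0.7074711  -0.02931009  0.082     ]
 [ 0.58214923  0.00571526  0.082     ]
 [ 0.59941551  0.0605586   0.082     ]]
red [[0.53589895 0.30769684 0.03      ]
 [0.41929888 0.32933103 0.03      ]]
```

Emit:
play_rows(deltas=[[[20,-0.3,1,-0.006,0,0,94],[25,0,0,0,0,0,94],[25,0,0,0,0,0,94],[15,0,0,0,0,0,94],[10,0,0,0,0,0,94],[4,0,0,0,0,0,94],[0,0,0,0,0,0,80],[0,0,0,0,0,0,70],[0,0,0,0,0,0,62],[0,0,0,0,0,0,62]]], grip_force=25)

```text
time_s: 12.2
ee_pos: [0.4874, 0.2048, 0.0229]
eef_rot: [-2.622, 1.57, 0.324]
force: [0.4, 0.6, -0.2]
grip_width: 0.0652
```

```bash
python3 - <<'E'
from h import *
goal([.4874,.2042,.022],-11.2)
s=grab('side','s6')['img'][:,:,::-1];t=grab('top','t6')['img'][:,:,::-1]
cv2.imwrite('pics/s6z.png',cv2.resize(s[70:230,160:360],None,fx=4,fy=4,interpolation=cv2.INTER_CUBIC))
E
```

```text
tcp [0.4874 0.2048 0.0229] dtool_mm [ 0.9  0.6 -0.1] rotvec [ 0.0003 -0.0008  0.0004] world [-0.  -0.6 -0.9]
```

View pics/s6z.png

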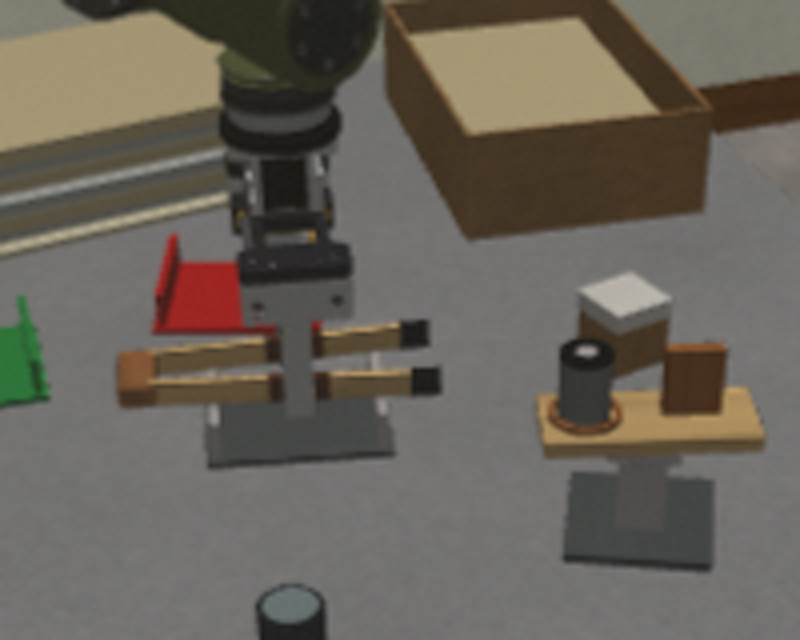

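The finger sits centred on the dark band (300,370 in the crop), outside both arms. I close part-way to 51 mm; the tips stay about 45 mm apart.

Emit:
play_rows(deltas=[[[0.5,0.4,0,0,0,0,57],[0,0,0,0,0,0,54],[0,0,0,0,0,0,51],[0,0,0,0,0,0,51],[0,0,0,0,0,0,51],[0,0,0,0,0,0,51]]])

```text
time_s: 12.9
ee_pos: [0.4872, 0.2044, 0.022]
eef_rot: [-2.617, 1.57, 0.329]
force: [-0.7, -0.6, 4.4]
grip_width: 0.0509
```

Emit:
play_rows(deltas=[[[-3,0,0,0,0,0,51],[-6,0,0,0,0,0,51],[-10,0,0,0,0,0,51],[-15,0,0,0,0,0,51],[-18,0,0,0,0,0,51],[-18,0,0,0,0,0,51],[-12,0,0,0,0,0,51],[-6,0,0,0,0,0,51],[0,0,0,0,0,0,51]]])

```text
time_s: 13.8
ee_pos: [0.4873, 0.2044, 0.1105]
eef_rot: [-2.615, 1.57, 0.331]
force: [-0.1, -0.4, -1.5]
grip_width: 0.051
```

```bash
python3 - <<'E'
from h import *
o=ctrl.get_obs();print(o['force'],o['grip_width'],o['ee_pos'])
s=grab('side','s7')['img'][:,:,::-1];t=grab('top','t7')['img'][:,:,::-1]
cv2.imwrite('pics/s7z.png',cv2.resize(s[60:220,160:360],None,fx=4,fy=4,interpolation=cv2.INTER_CUBIC))
cv2.imwrite('pics/t7z.png',cv2.resize(t[100:250,160:310],None,fx=4,fy=4,interpolation=cv2.INTER_CUBIC))
E
```

```text
[-0.07056914 -0.38551744 -1.45511212] 0.050997985318006686 [0.4872628  0.20437646 0.1104895 ]
```

View pics/s7z.png

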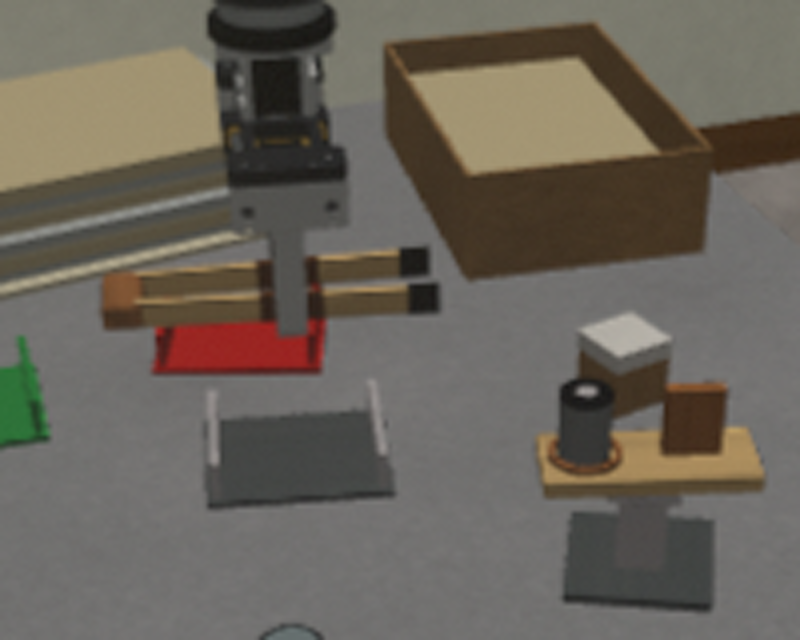

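View pics/t7z.png

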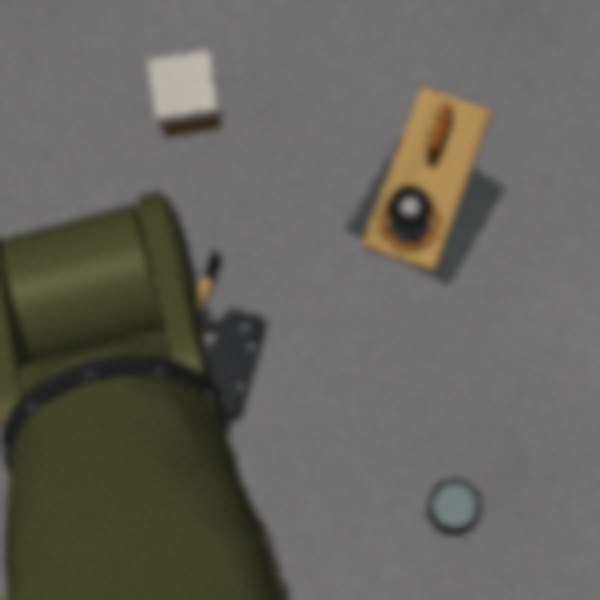

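The tongs are lifted level off the rest, with the tips at (410,262) and (425,298) in the side crop. The next waypoint is 70 mm short of the roll, in line with the tongs.

```bash
python3 - <<'E'
from h import *
a=np.deg2rad(-11.2)
for d in(.153,.083): goal([.6153-d*np.cos(a),.0267-d*np.sin(a),.088],-11.2)
E
```

```text
tcp [0.4867 0.2042 0.1093] dtool_mm [ 21.3 149.2  -7.6] rotvec [ 0.0003  0.0008 -0.0005] world [ -21.5 -147.8  -21.3]
tcp [0.4867 0.2042 0.1093] dtool_mm [ 21.3 149.2 -77.6] rotvec [ 0.0003  0.0008 -0.0005] world [  47.1 -161.4  -21.3]
```

Emit:
play_rows(deltas=[[[0,6,0,0,0,0,51],[0,14,-1,0,0,0,51],[0,20,-1,0,0,0,51],[4,24,-1,0,0,0,51],[5,24,-1,0,0,0,51],[5,24,-1,0,0,0,51],[4,18,-1,0,0,0,51],[3,12,-1,0,0,0,51],[0,7,0,0,0,0,51],[0,0,0,0,0,0,51]]])

```text
time_s: 14.9
ee_pos: [0.465, 0.0562, 0.0889]
eef_rot: [0.349, 1.571, -2.988]
force: [-0.6, 0.7, -1.0]
grip_width: 0.0511
```

```bash
python3 - <<'E'
from h import *
a=np.deg2rad(-11.2)
for i in range(2): goal([.6153-.083*np.cos(a),.0267-.083*np.sin(a),.088],-11.2)
s=grab('side','s8')['img'][:,:,::-1];t=grab('top','t8')['img'][:,:,::-1]
cv2.imwrite('pics/s8z.png',cv2.resize(s[60:220,180:380],None,fx=4,fy=4,interpolation=cv2.INTER_CUBIC))
cv2.imwrite('pics/t8z.png',cv2.resize(t[100:220,220:340],None,fx=5,fy=5,interpolation=cv2.INTER_CUBIC))
E
```

```text
tcp [0.465  0.0562 0.0889] dtool_mm [  0.9  -0.3 -70.2] rotvec [-0.0006  0.0001 -0.    ] world [ 68.9 -13.4  -0.9]
tcp [0.465  0.0562 0.0889] dtool_mm [  0.9  -0.3 -70.2] rotvec [-0.0006  0.0001 -0.    ] world [ 68.9 -13.4  -0.9]
```

View pics/s8z.png

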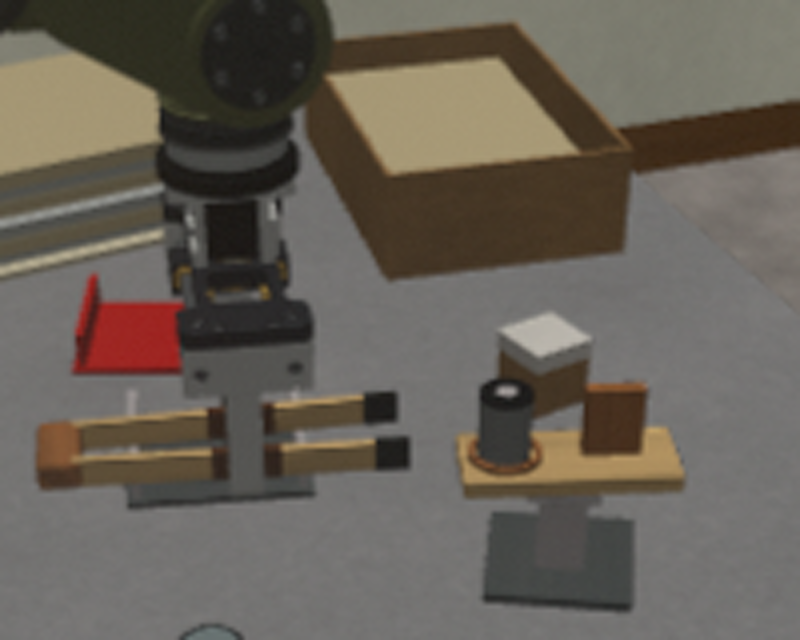

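View pics/t8z.png

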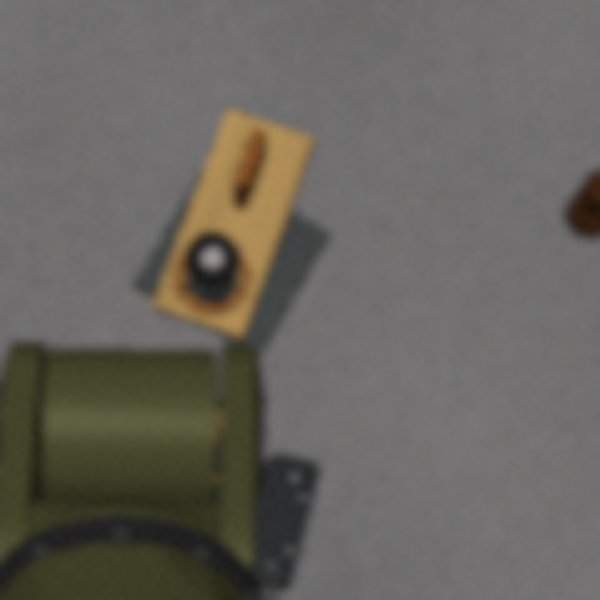

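```bash
python3 - <<'E'
from h import *
s=load('s8'); f=lambda q:[(u/4+180-.4,v/4+60-.4) for u,v in q]
a=np.deg2rad(-11.2); X=np.array([np.cos(a),np.sin(a)]);Y=np.array([-X[1],X[0]])
for n,q in (('right top outer end, left top outer-ish end',[(408,440),(396,391)]),):
  P=plane(s,f(q),.117)[:,:2]-np.array([.465,.0562]); print(n,P@X*1000,P@Y*1000)
r=np.array([.6153,.0267])-np.array([.465,.0562]); print('roll',r@X,r@Y)
E
```

```text
right top outer end, left top outer-ish end [90.97729939 92.96252633] [-26.86241364  27.74509878]
roll 0.15316747320997262 0.00025524590556062234
```

The tips straddle the tongs' centre line within 1 mm and the roll axis lies 0.3 mm off it. I advance 70 mm.

Emit:
play_rows(deltas=[[[0,0,-6,0,0,0,51],[0,0,-10,0,0,0,51],[0,0,-12,0,0,0,51],[0,0,-12,0,0,0,51],[0,0,-10,0,0,0,51],[0,0,-9,0,0,0,51],[0,0,-7,0,0,0,51],[0,0,-4,0,0,0,51],[0,0,0,0,0,0,51],[0,0,0,0,0,0,51]]])

```text
time_s: 16.0
ee_pos: [0.5335, 0.0432, 0.0888]
eef_rot: [0.168, 1.57, 3.114]
force: [0.2, 0.3, -1.2]
grip_width: 0.0514
```

```bash
python3 - <<'E'
from h import *
a=np.deg2rad(-11.2)
goal([.6153-.083*np.cos(a),.0267-.083*np.sin(a),.088],-11.2); print(ctrl.get_obs()['force'])
s=grab('side','s9')['img'][:,:,::-1];t=grab('top','t9')['img'][:,:,::-1]
cv2.imwrite('pics/s9z.png',cv2.resize(s[100:220,240:390],None,fx=5,fy=5,interpolation=cv2.INTER_CUBIC))
cv2.imwrite('pics/t9z.png',cv2.resize(t[100:220,220:340],None,fx=5,fy=5,interpolation=cv2.INTER_CUBIC))
E
```

```text
tcp [0.5335 0.0432 0.0888] dtool_mm [ 0.8  0.3 -0.5] rotvec [ 0.0003  0.0003 -0.    ] world [ 0.4 -0.4 -0.8]
[ 0.15725649  0.30328282 -1.18555454]
```

View pics/s9z.png

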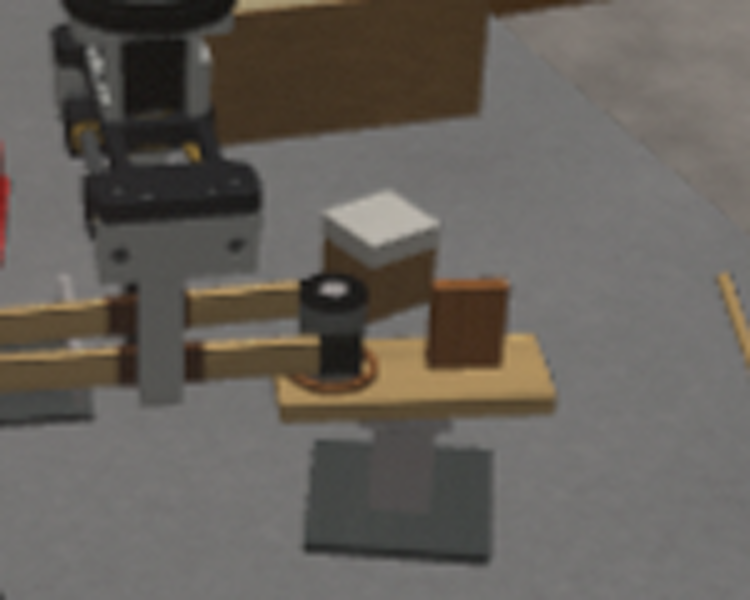

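View pics/t9z.png

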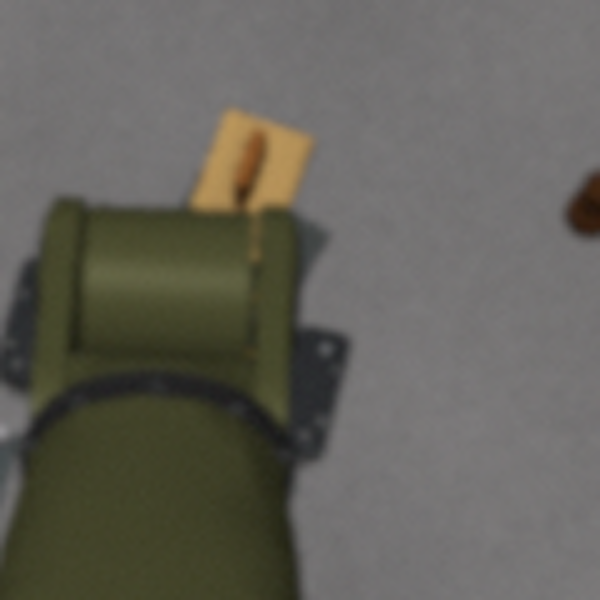

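The roll stands between the arms and the near tip (320-362) covers its middle. I close gently at 25 N.

Emit:
play_rows(deltas=[[[0,0.2,-0.5,0,0,0,49],[0,0,0,0,0,0,47],[0,0,0,0,0,0,46],[0,0,0,0,0,0,45],[0,0,0,0,0,0,44],[0,0,0,0,0,0,43],[0,0,0,0,0,0,41],[0,0,0,0,0,0,36],[0,0,0,0,0,0,30],[0,0,0,0,0,0,30]]], grip_force=25)

```text
time_s: 17.1
ee_pos: [0.5342, 0.0429, 0.0889]
eef_rot: [-1.11, 1.571, 1.837]
force: [0.1, 0.6, -0.5]
grip_width: 0.0433
```

Emit:
play_rows(deltas=[[[0,0,0,0,0,0,30],[0,0,0,0,0,0,30],[0,0,0,0,0,0,30],[0,0,0,0,0,0,30],[0,0,0,0,0,0,30]]])

```text
time_s: 17.6
ee_pos: [0.5342, 0.0429, 0.0889]
eef_rot: [-3.038, 1.571, -0.092]
force: [0.1, -0.1, -0.8]
grip_width: 0.0432
```

```bash
python3 - <<'E'
from h import *
o=ctrl.get_obs();print(o['force'],o['grip_width'],o['ee_pos'])
s=grab('side','s10')['img'][:,:,::-1]
cv2.imwrite('pics/s10z.png',cv2.resize(s[100:220,240:390],None,fx=5,fy=5,interpolation=cv2.INTER_CUBIC))
E
```

```text
[ 0.07744798 -0.05840385 -0.7925531 ] 0.04321122564591917 [0.53415577 0.0429101  0.08886648]
```

View pics/s10z.png

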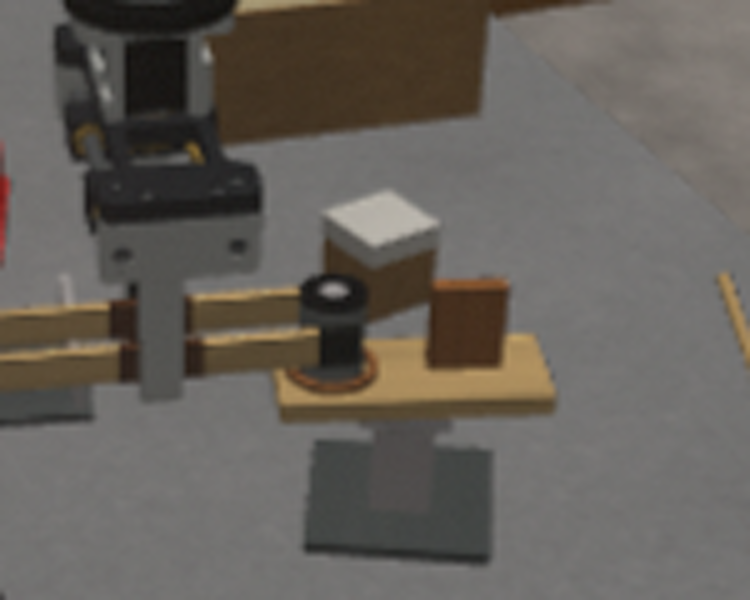

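The opening stopped at 43.2 mm, as expected on the roll, and the carrier has not moved. I lift slowly.

Emit:
play_rows(deltas=[[[-2,0,0,0,0,0,30],[-4,0,0,0,0,0,30],[-6,0,0,0,0,0,30],[-8,0,0,0,0,0,30],[-10,0,0,0,0,0,30],[-10,0,0,0,0,0,30],[-10,0,0,0,0,0,30],[-10,0,0,0,0,0,30],[-10,0,0,0,0,0,30],[-10,0,0,0,0,0,30]]])

```text
time_s: 18.65
ee_pos: [0.5342, 0.0429, 0.1698]
eef_rot: [-2.828, 1.571, 0.119]
force: [-0.1, 0.2, -1.3]
grip_width: 0.0437
```

Emit:
play_rows(deltas=[[[-8,0,0,0,0,0,30],[-6,0,0,0,0,0,30],[-4,0,0,0,0,0,30],[-2,0,0,0,0,0,30],[0,0,0,0,0,0,30],[0,0,0,0,0,0,30],[0,0,0,0,0,0,30],[0,0,0,0,0,0,30],[0,0,0,0,0,0,30],[0,0,0,0,0,0,30]]])

```text
time_s: 19.65
ee_pos: [0.5341, 0.0429, 0.1888]
eef_rot: [0.073, 1.571, 3.02]
force: [0.2, -0.4, -1.6]
grip_width: 0.0437
```

```bash
python3 - <<'E'
from h import *
o=ctrl.get_obs();print(o['force'],o['grip_width'],o['ee_pos'],o['time_s'])
s=grab('side','s11')['img'][:,:,::-1];t=grab('top','t11')['img'][:,:,::-1]
cv2.imwrite('pics/s11z.png',cv2.resize(s[60:220,220:400],None,fx=4,fy=4,interpolation=cv2.INTER_CUBIC))
cv2.imwrite('pics/t11z.png',cv2.resize(t[80:250,160:360],None,fx=3.5,fy=3.5,interpolation=cv2.INTER_CUBIC))
E
```

```text
[ 0.17570171 -0.44181627 -1.59100722] 0.043669706093929915 [0.53412613 0.04293793 0.18877887] 19.65
```

View pics/s11z.png

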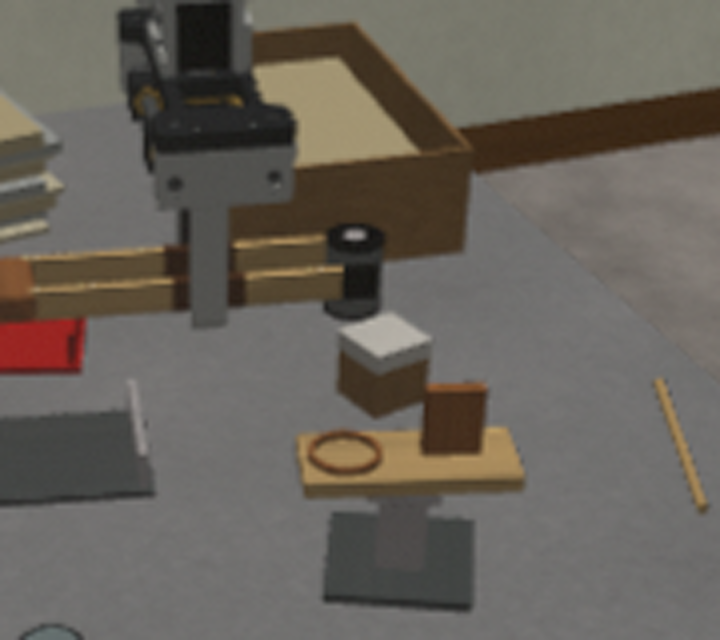

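View pics/t11z.png

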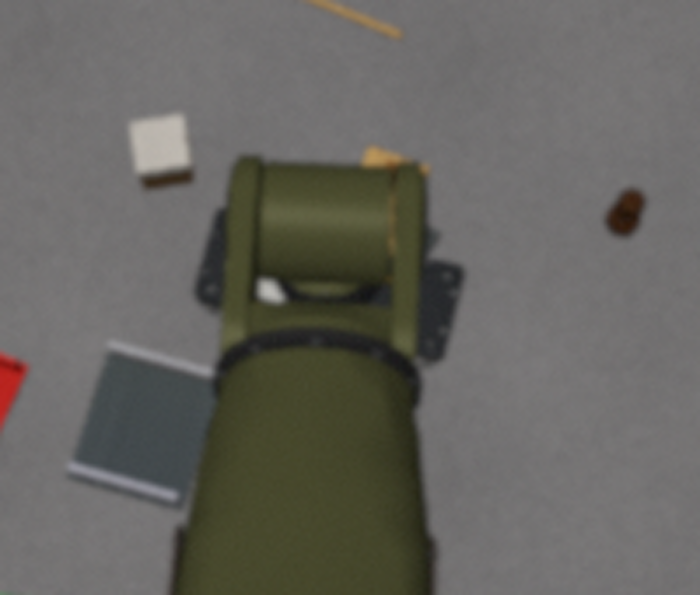

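The roll hangs upright in the tongs at (354,270), clear of the level plank at (410,460). I hold for a moment to check for creep.

Emit:
play_rows(deltas=[[[0,0,0,0,0,0,30],[0,0,0,0,0,0,30],[0,0,0,0,0,0,30],[0,0,0,0,0,0,30],[0,0,0,0,0,0,30],[0,0,0,0,0,0,30],[0,0,0,0,0,0,30],[0,0,0,0,0,0,30],[0,0,0,0,0,0,30],[0,0,0,0,0,0,30]]])

```text
time_s: 20.75
ee_pos: [0.5342, 0.0429, 0.1888]
eef_rot: [-0.843, 1.571, 2.103]
force: [-0.2, 0.0, -1.7]
grip_width: 0.0432
```

```bash
python3 - <<'E'
from h import *
a=load('s11')['img'].astype(int);b=grab('side','s12')['img'].astype(int)
d=np.abs(a-b).max(2); print(d.max(),(d>20).sum())
o=ctrl.get_obs();print(o['force'],o['grip_width'],o['ee_pos'])
s=load('s12'); f=lambda u,v:[(u/4+220-.4,v/4+60-.4)]
t=plane(s,f(355,235),.226);print('rolltop if z=.226',t)
E
```

```text
27 3
[ 0.1022142   0.0034803  -0.75218148] 0.043631910265004195 [0.53417386 0.04291584 0.18885764]
rolltop if z=.226 [[0.61625733 0.02768636 0.226     ]]
```

There is no creep, and the roll top lies at z≈0.226, consistent with a 100 mm lift. I hand in.

```bash
python3 -c "
from station import hand_in
print(hand_in())"
```

```text
the job is handed in; nothing more can be done
None
```

The job is handed in at about 21 s of the 61 s allowed. No verdict was reported, so success is judged from my own checks.

- **Carrier:** I gripped it by the tab, set it on the stand and let go. It looked level, with its centre within about 1–2 mm of the stand top's centre. The roll stood upright in its ring.
- **Tongs and roll:** I picked up the tongs at the dark bands and closed them on the roll at 25 N; the fingers stopped at 43 mm. I then lifted the roll 100 mm, and it was still held there when I handed in.
- **Last checks:** Two side pictures 1 s apart were practically identical. From the side view, the roll top fits a height of 0.226 m, which puts its underside about 0.18 m above the table and 100 mm above the plank. The carrier was still level on the stand, and no gripper contact with the roll was visible.
- **Bystanders:** I did not measure the carton, stamp and loupe again at the end, but nothing came near them. They looked undisturbed in the pictures, except that the loupe was mostly out of view in the last ones.

No check failed or disagreed beyond the roughly 2 mm calibration spread between the two cameras.

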